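Swap the die springs to their own retainers

ROBOT

A 6-joint arm with a two-finger parallel gripper is mounted at the origin on a cart in front of the work surface, level with it; the furniture and walls round the work are solid. World frame = base frame: x ahead of the robot, y to its left, z up, the work surface at z = 0. Lengths are in m, angles in rad, forces in N, time in s.
With the tool pointing down it reaches from about 0.225 to 0.875 m from the base axis. Payload 3.4 kg.
Tool frame: the origin (TCP) lies midway between the tips of the shut fingers; the grasp point (between the pads) lies 19 mm behind it (manip.pinch_z is the distance from the TCP to the grasp point, in m); z points along the fingers, y is the line along which they close (so a half turn about z gives the same grasp; the last joint's range is limited). The gripper opens to 85 mm and grips with 20 to 120 N. Pads are 22 mm wide; open, the fingers measure 114 mm over their backs; the gripper's body (76 mm by 85 mm) begins 54 mm behind the grasp point. The pads swing forward as they close: fully open they stand 13 mm farther back than shut.
Start: joints at [0.994, 0.276, 1.505, -0, 1.361, -0.121], TCP at [0.253, 0.516, 0.231] pointing down, gripper open.
Joint ranges: [-2.89, 2.89], [-0.75, 2.08], [0.22, 2.7], [-1.18, 4.32], [0.11, 2.71], [-2.7, 2.7]. Speed limits (rad/s): [2.57, 2.57, 3.14, 3.14, 3.14, 3.14].

INTERFACE

Orientations are given as a unit quaternion [w, x, y, z].
In Python, from rig import manip gives the robot as it stands.
- The arm moves only by the tool carry_out, never from a script. Its arguments are lists of equal length, an entry for each row: "delta_pos": the shift along the tool's x, y, z scaled (see below), a list of three; "turn": the turn, a rotation vector about the tool's x, y, z scaled (see below), a list of three; "claw": the closure, from -1 (fully open) to 1 (shut). A call has 1 to 12 rows; each row is the pose to reach, as a shift and turn from the pose commanded when the call began, along the tool's axes at that moment; what a row does not reach only later rows make up. The controller multiplies each number of a shift by 400 mm and each number of a turn by 30 degrees. A row lasts 1/10 s, in which the tool goes at most 50 mm and 8.59 degrees, less where a joint would pass 70% of its speed; a pose out of reach is approached as far as the arm can. A call with a number of a shift or a turn outside -1 to 1 is refused whole. A call with a gripper value outside its range is refused whole. The fingers move at their own pace and stop on an object; "force" is the grip in N (left out, the last holds). Time passes only in rows, so rows that repeat a pose let the fingers close. It gives the time, the measured TCP pose, the force, the opening and the grip force at its end, in the units of the state.
- manip.get_state(): the state, without advancing time (a new reading comes with each control period).
- manip.get_image(name): name is "side" or "top" or "wrist"; returns a dict with "image" (400x640x3 uint8, red, green, blue), "z_map" (400x640 float32, m along the optical axis (not along the pixel's ray), 0 where there is no reading), "fx", "fy", "cx", "cy" (pixels), "world_to_cam" (4x4, takes a point from world to camera coordinates). Camera axes: x right, y down, z forward; pixel columns grow to the right and rows downward; lengths in m; the calibration is good to about 2 mm. A picture is of the moment at which its call begins.
- manip.sign_off(): hands the job in; it is judged then, once.
Trained networks look in the newest picture that a camera, given by its name, has taken for a name from the list of things; names that differ only in an ending like _2 or _b are one class to them, and where a whole thing is asked for, a point or a joint stands for the part that bears it (a point fixed in the world has none). Each returns a list of dicts, best first, with "score" (0 to 1); they miss things now and then, are a little off and sometimes report something else, mostly with a low value. They report only what shows in the picture. A call takes as long as a camera call. They do not tell look-alikes from the thing itself.
- manip.spot_in(camera, query): "point" ([x, y, z] in m, in world coordinates, good to about 4 mm: the middle of the surface that is visible of it).
- manip.place_of(camera, query): "point" ([x, y, z] in m, in world coordinates, good to about 4 mm: a listed point, or the origin of a listed thing).
The state is a dict: "clock": time; "qpos": joint angles; "qd": joint speeds; "effort": joint torques, N m; "position": TCP position; "ee_rot": TCP orientation; "contact_force": force on the tool from outside, world axes, zero at the start; "moment": the same for the moment, N m; "width": finger opening in m; "gripper_force": force on a finger pad.
Only numpy, scipy, OpenCV 4.12 (cv2) and the standard library are available. Lean on these libraries where they do the work, as an engineer would, in place of code of your own. Each camera call takes 0.05 s, during which the arm holds its last target. There are 200 camera calls.

TASK

The three polyurethane springs of this blanking die were put over the wrong posts, so they stand at different heights and the stripper plate would rock. Move each spring to the retainer of its own size (small red, medium yellow, large green), fully down in its recess so that all three stand level; the empty rubber mat is free for laying a part down on the way. Leave the two loose punch blocks standing where they are.

Things in the scene. Friction and masses are not known exactly. Their poses are not given: they have to be found in the camera images.
- small_spring (a point): The small red polyurethane die spring: a stiff plain sleeve, outside diameter 30 mm, 36 mm tall, bore 20 mm right through. The point is its centre, half-way up (18 mm above its underside); z is the bore axis. At the start it stands upright over the post of a retainer that is not its own.
- medium_spring (a point): The medium yellow polyurethane die spring: a stiff plain sleeve, outside diameter 43 mm, 36 mm tall, bore 20 mm right through. The point is its centre, half-way up (18 mm above its underside); z is the bore axis. At the start it stands upright over the post of a retainer that is not its own.
- large_spring (a point): The large green polyurethane die spring: a stiff plain sleeve, outside diameter 56 mm, 36 mm tall, bore 20 mm right through. The point is its centre, half-way up (18 mm above its underside); z is the bore axis. At the start it stands upright over the post of a retainer that is not its own.
- seat_small (a point): Seat of the small red spring: smallest of 3 retainers on the fixed steel shoe. Dark flange 62 mm across; bright cup rim 43 mm outside, recess 35 mm wide, 6 mm deep; upright centre post, 16 mm thick, tapering to 4 mm over its last 16 mm. Point: post axis at the recess floor, 24 mm above the bench, 52 mm below the post tip. z up. Retainers stand 98 mm apart in a row along y. A spring too wide for the recess rests on the rim.
- seat_medium (a point): Seat of the medium yellow spring: middle of 3 retainers on the fixed steel shoe. Dark flange 75 mm across; bright cup rim 56 mm outside, recess 48 mm wide, 6 mm deep; upright centre post, 16 mm thick, tapering to 4 mm over its last 16 mm. Point: post axis at the recess floor, 24 mm above the bench, 52 mm below the post tip. z up. Retainers stand 98 mm apart in a row along y. A spring too wide for the recess rests on the rim.
- seat_large (a point): Seat of the large green spring: largest of 3 retainers on the fixed steel shoe. Dark flange 87 mm across; bright cup rim 68 mm outside, recess 60 mm wide, 6 mm deep; upright centre post, 16 mm thick, tapering to 4 mm over its last 16 mm. Point: post axis at the recess floor, 24 mm above the bench, 52 mm below the post tip. z up. Retainers stand 98 mm apart in a row along y. A spring too wide for the recess rests on the rim.
- mat: Black ribbed rubber mat, 110 x 160 x 3 mm (x by y), lying fixed on the bench and empty: a free spot for laying a part down. The point is the centre of its underside, on the bench.
- oblong_punch (a point): Bystander: loose oblong ground-steel punch block, 32 x 50 x 43 mm, standing on the bench; the point is at its centre, 20 mm above the bench.
- square_punch (a point): Bystander: loose square ground-steel punch block, 35 x 35 x 58 mm, standing on the bench; the point is at its centre, 27 mm above the bench.
Mind the look-alikes: they are no part of the job. There is more than one size of the part that bears small_spring; the job needs the largest.

How it is judged:
At the end, for the whole second after the job is handed in: Each spring stands over the post of the retainer of its own size, its axis within 6 mm of the post's, upright within 0.1 rad, its underside within 2.5 mm of the floor of the recess, and is at rest (horizontal distance between small_spring and seat_small below 0.006 m and z of small_spring in the frame of seat_small between 0.0155 and 0.0205 m and angle between the z axis of small_spring and the z axis of seat_small, either way round below 0.1 rad and linear speed of each of spring_small, spring_medium, spring_large below 0.02 m/s and horizontal distance between medium_spring and seat_medium below 0.006 m and z of medium_spring in the frame of seat_medium between 0.0155 and 0.0205 m and angle between the z axis of medium_spring and the z axis of seat_medium, either way round below 0.1 rad and horizontal distance between large_spring and seat_large below 0.006 m and z of large_spring in the frame of seat_large between 0.0155 and 0.0205 m and angle between the z axis of large_spring and the z axis of seat_large, either way round below 0.1 rad); the robot touches nothing.
It fails at once if the oblong punch block is shifted by more than 20 mm or knocked over (distance of oblong_punch from where it was at the start of the episode above 0.02 m or angle between oblong_punch's own z axis and vertical above 0.4 rad).
It fails at once if the square punch block is shifted by more than 20 mm or knocked over (distance of square_punch from where it was at the start of the episode above 0.02 m or angle between square_punch's own z axis and vertical above 0.4 rad).
It also fails if it takes over 96 s, if anything falls off the work surface, if the arm or the gripper's body presses on something with over 40 N, if the wrist force passes 120 N, or if a joint passes its speed limit or range.

## Working session

There is one attempt and no reset: what is moved stays moved. The work goes in short steps, Python scripts to look and compute and a tool call to move; the robot and the scene stay as the last step left them, time stands still between calls to the robot, and variables do not carry over. Pictures are saved under pics/ and viewed, at most 14 in all, crops included, and the job is handed in when it is done.

Besides the shell and the picture viewer there is one more tool, called after "Call:" in YAML: its name, and indented under it one key for each argument. carry_out: Moves the arm, as the interface text tells. Shifts and turns lie within -1 to 1; 1 stands for 400 mm of shift or 30 degrees of turn. Its arguments: {"type":"object","properties":{"delta_pos":{"type":"array","items":{"type":"array","items":{"type":"number","minimum":-1,"maximum":1}}},"turn":{"type":"array","items":{"type":"array","items":{"type":"number","minimum":-1,"maximum":1}}},"claw":{"type":"array","items":{"type":"number"}},"force":{"type":"number"}},"required":["delta_pos","turn","claw"]}

```bash
mkdir -p pics; ls
cat > h.py <<'E'
import numpy as np, cv2
from rig import manip
def world(im):
    z=im["z_map"];v,u=np.mgrid[:z.shape[0],:z.shape[1]]
    P=np.stack([(u-im["cx"])/im["fx"]*z,(v-im["cy"])/im["fy"]*z,z,np.ones_like(z)],-1)
    W=P@np.linalg.inv(im["world_to_cam"]).T
    W[z<=0]=np.nan
    return W[...,:3]
E
python3 - <<'E'
from h import *
s=manip.get_state();print({k:np.round(v,3) for k,v in s.items()})
out=[]
for c in("top","side"):
    im=manip.get_image(c);out.append(im["image"])
    print(c,im["fx"],np.round(np.linalg.inv(im["world_to_cam"]),3).tolist())
    np.savez(f"{c}.npz",W=world(im),im=im["image"])
    for q in("small_spring","medium_spring","large_spring","seat_small","seat_medium","seat_large","mat","oblong_punch","square_punch"):
        print(c,q,[(np.round(r["point"],3).tolist(),round(r["score"],2)) for r in manip.place_of(c,q)][:3])
for c,i in zip(("top","side"),out): cv2.imwrite(f"pics/{c}0.png",i[...,::-1])
print(manip.get_state()["clock"])
E
```

```text
pics
{'clock': np.float64(0.0), 'qpos': array([ 0.994,  0.277,  1.506,  0.   ,  1.361, -0.121]), 'qd': array([ 0.001, -0.001, -0.   , -0.001, -0.   , -0.002]), 'effort': array([-1.0000e-03, -4.1677e+01, -2.4581e+01, -1.0000e-03,  1.1000e-02,
        0.0000e+00]), 'position': array([0.253, 0.516, 0.23 ]), 'ee_rot': array([-0.   ,  0.226,  0.974, -0.001]), 'contact_force': array([0.448, 0.206, 0.294]), 'moment': array([-0.009, -0.018, -0.003]), 'gripper_force': np.float64(0.0), 'width': np.float64(0.085)}
top 435.2866159219783 [[0.015, -0.998, 0.069, 0.508], [-1.0, -0.014, 0.019, 0.181], [-0.018, -0.069, -0.997, 0.925], [0.0, 0.0, 0.0, 1.0]]
top small_spring [([0.501, 0.094, 0.037], 0.71), ([0.391, 0.196, 0.014], 0.62)]
top medium_spring [([0.399, 0.091, 0.049], 0.69), ([0.499, 0.094, 0.037], 0.6)]
top large_spring [([0.6, 0.085, 0.047], 0.89)]
top seat_small [([0.401, 0.098, 0.026], 0.85)]
top seat_medium [([0.599, 0.083, 0.029], 0.64)]
top seat_large [([0.503, 0.087, 0.026], 0.59)]
top mat [([0.585, 0.319, -0.002], 0.86), ([0.75, 0.279, 0.02], 0.21)]
top oblong_punch [([0.754, 0.279, 0.02], 0.75), ([0.401, 0.093, 0.046], 0.39)]
top square_punch []
side 437.4700757848016 [[0.888, -0.209, 0.41, 0.255], [-0.46, -0.396, 0.795, -0.468], [-0.004, -0.894, -0.448, 0.421], [0.0, 0.0, 0.0, 1.0]]
side small_spring [([0.501, 0.089, 0.044], 0.65), ([0.578, 0.196, 0.009], 0.62), ([0.389, 0.2, 0.014], 0.6)]
side medium_spring [([0.406, 0.091, 0.05], 0.65)]
side large_spring [([0.599, 0.086, 0.047], 0.84), ([0.402, 0.095, 0.028], 0.19)]
side seat_small [([0.405, 0.096, 0.027], 0.84)]
side seat_medium [([0.596, 0.086, 0.026], 0.59)]
side seat_large [([0.499, 0.091, 0.023], 0.59), ([0.602, 0.088, 0.046], 0.3)]
side mat [([0.577, 0.318, -0.002], 0.84)]
side oblong_punch [([0.748, 0.273, 0.021], 0.63)]
side square_punch [([0.41, 0.294, 0.032], 0.97)]
1.0
```

View pics/top0.png

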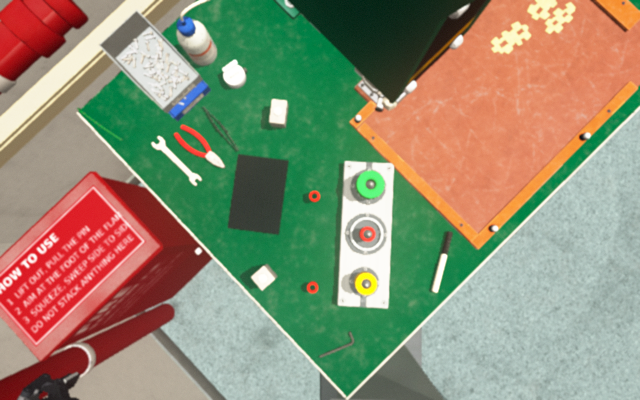

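View pics/side0.png

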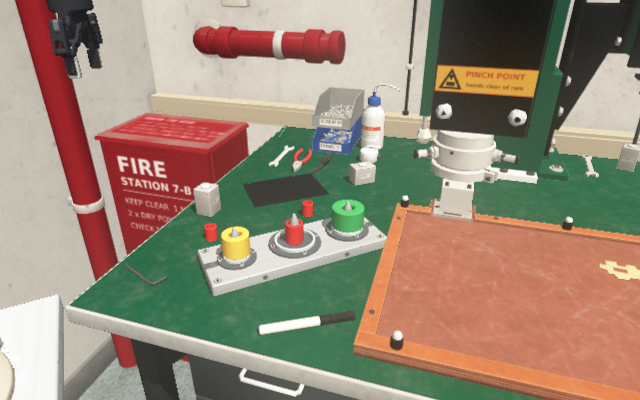

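Run:
```python
from h import *
from scipy.optimize import least_squares
for c in("top","side"):
    d=np.load(c+".npz");W=d["W"];hsv=cv2.cvtColor(d["im"],cv2.COLOR_RGB2HSV);H,S=hsv[...,0],hsv[...,1]
    for n,m,R in(("red",(H<8)|(H>172),.015),("yel",(H>18)&(H<34),.0215),("grn",(H>40)&(H<88),.028)):
        m=(m&(S>120)&np.isfinite(W[...,2])&(W[...,2]<.12)).astype(np.uint8)
        k,l,st,ce=cv2.connectedComponentsWithStats(m)
        for i in range(1,k):
            if st[i,4]<60: continue
            p=W[l==i]; z=np.percentile(p[:,2],90)
            t=p[p[:,2]>z-.004]
            print(c,n,st[i,4],np.round(ce[i]),"mean",np.round(p.mean(0),4),"ztop",round(z,4),"rangexy",np.round(np.percentile(t[:,:2],[2,98],axis=0),4).tolist(), "circ",[np.round(a,4) for a in cv2.minEnclosingCircle((t[:,:2]*1000).astype(np.float32))])
```

```text
top red 372 [193. 142.] mean [0.6909 0.4594 0.0077] ztop 0.0111 rangexy [[0.6637, 0.4248], [0.7238, 0.4951]] circ [array([690.5311, 460.2769]), np.float64(42.8311)]
top red 10497 [120. 276.] mean [ 0.3928  0.6417 -0.1021] ztop 0.0503 rangexy [[0.1989, 0.5189], [0.6069, 0.7892]] circ [array([403.0168, 694.4694]), np.float64(218.4998)]
top red 8894 [ 67. 264.] mean [0.4294 0.6932 0.0502] ztop 0.0522 rangexy [[0.3003, 0.5708], [0.5558, 0.8109]] circ [array([429.237 , 698.7043]), np.float64(161.3573)]
top red 75 [314. 196.] mean [0.5768 0.1972 0.0176] ztop 0.0272 rangexy [[0.5677, 0.1867], [0.5864, 0.2055]] circ [array([577.1083, 196.3713]), np.float64(10.4856)]
top red 140 [367. 234.] mean [0.4997 0.0907 0.0527] ztop 0.0613 rangexy [[0.4876, 0.0766], [0.5133, 0.1024]] circ [array([500.3824,  89.3711]), np.float64(14.5678)]
top red 80 [312. 287.] mean [0.3883 0.1986 0.0184] ztop 0.0277 rangexy [[0.3792, 0.1882], [0.3994, 0.2067]] circ [array([389.2894, 197.8742]), np.float64(10.6414)]
top red 1928 [129. 332.] mean [ 0.1965  0.745  -0.3905] ztop -0.2005 rangexy [[0.1618, 0.735], [0.2188, 
[... 3913 characters left out ...]
at64(61.1569)]
side grn 133 [576. 207.] mean [ 1.065  -0.0228 -0.0019] ztop -0.0011 rangexy [[1.04, -0.0428], [1.0917, -0.0034]] circ [array([1067.3157,  -21.9661]), np.float64(34.1375)]
side grn 109 [293. 204.] mean [ 0.5676  0.2476 -0.001 ] ztop -0.0001 rangexy [[0.5494, 0.2298], [0.5847, 0.2633]] circ [array([567.912 , 247.5507]), np.float64(21.3342)]
side grn 7656 [163. 290.] mean [ 0.2873  0.1004 -0.0007] ztop 0.0002 rangexy [[0.1863, -0.0373], [0.3535, 0.2596]] circ [array([336.2593, 112.6443]), np.float64(172.9353)]
side grn 193 [465. 396.] mean [ 0.5509 -0.2477 -0.0012] ztop -0.0002 rangexy [[0.5311, -0.2589], [0.5697, -0.237]] circ [array([ 550.6797, -247.7194]), np.float64(23.699)]
```

Along the row (roughly world x), yellow sits on the small retainer (top picture 365,283), red on the large one (367,234) and green on the medium one (370,184). Two small decoy sleeves are at (314,196) and (312,287), the mat is at (258,195), and the punches are at (279,113) and (263,277). The order is red to the mat, green to large, yellow to medium, then red to small. First I go above red, with the fingers closing across the row.

Call:
carry_out:
  delta_pos:
    - [-0.9,-0.6,0.1]
    - [-0.9,-0.6,0.1]
    - [-0.9,-0.6,0.1]
    - [-0.9,-0.6,0.1]
    - [-0.9,-0.6,0.1]
    - [-0.9,-0.6,0.1]
    - [-0.9,-0.6,0.1]
    - [-0.9,-0.6,0.1]
    - [-0.9,-0.6,0.1]
    - [-0.9,-0.6,0.1]
    - [-0.9,-0.6,0.1]
  turn:
    - [0,0,-0.805]
    - [0,0,-0.805]
    - [0,0,-0.805]
    - [0,0,-0.805]
    - [0,0,-0.805]
    - [0,0,-0.805]
    - [0,0,-0.805]
    - [0,0,-0.805]
    - [0,0,-0.805]
    - [0,0,-0.805]
    - [0,0,-0.805]
  claw: [-1,-1,-1,-1,-1,-1,-1,-1,-1,-1,-1]
  force: 40

```text
clock: 2.1
position: [0.471, 0.1416, 0.1912]
ee_rot: [-0.0, 0.019, 1.0, 0.0]
contact_force: [0.2, -0.4, -0.1]
width: 0.0853
gripper_force: 0.0
```

```bash
cat >> h.py <<'E'
from scipy.spatial.transform import Rotation as Rt
SM,ME,LA=np.array([.4022,.0924]),np.array([.5981,.0858]),np.array([.5002,.0891])
def go(x,y,z):
    s=manip.get_state();w,a,b,c=s["ee_rot"];R=Rt.from_quat([a,b,c,w])
    yy=R.as_matrix()[:,1]
    print("t",round(s["clock"],2),"pos",np.round(s["position"],4),"yang",np.round(np.degrees(np.arctan2(yy[1],yy[0])),2),"tilt",np.round(R.as_matrix()[:,2],4),
     "delta/0.4",np.round(R.inv().apply(np.array([x,y,z])-s["position"])/.4,4),"w",round(s["width"],4))
E
python3 - <<'E'
from h import *
go(*LA,.14)
im=manip.get_image("wrist");cv2.imwrite("pics/w0.png",im["image"][...,::-1]);W=world(im)
print(np.round(np.linalg.inv(im["world_to_cam"]),3).tolist())
m=(W[...,2]>.067)&(W[...,2]<.079)&(W[...,1]<.15)&(W[...,1]>.03)
k,l,st,ce=cv2.connectedComponentsWithStats(m.astype(np.uint8))
for i in range(1,k):
    if st[i,4]>15:print(st[i,4],ce[i].round(),np.nanmean(W[l==i],0).round(4))
E
```

```text
t 2.1 pos [0.471  0.1416 0.1912] yang 87.87 tilt [-6.e-04  6.e-04 -1.e+00] delta/0.4 [-0.078  -0.1285  0.1278] w 0.0853
[[0.036, 0.957, 0.286, 0.399], [0.999, -0.035, -0.01, 0.143], [0.0, 0.286, -0.958, 0.332], [0.0, 0.0, 0.0, 1.0]]
90 [261. 123.] [0.4034 0.0926 0.0712]
68 [267. 224.] [0.4999 0.0891 0.071 ]
63 [271. 308.] [0.5974 0.0851 0.0711]
```

Call:
carry_out:
  delta_pos:
    - [-0.078,-0.13,0.1]
    - [-0.078,-0.13,0.1]
    - [-0.078,-0.13,0.1]
    - [-0.078,-0.13,0.2]
    - [-0.078,-0.13,0.3]
    - [-0.078,-0.13,0.4]
    - [-0.078,-0.13,0.4]
    - [-0.078,-0.13,0.4]
    - [-0.078,-0.13,0.4]
    - [-0.078,-0.13,0.4]
    - [-0.078,-0.13,0.4]
    - [-0.078,-0.13,0.4]
  turn:
    - [0,0,0]
    - [0,0,0]
    - [0,0,0]
    - [0,0,0]
    - [0,0,0]
    - [0,0,0]
    - [0,0,0]
    - [0,0,0]
    - [0,0,0]
    - [0,0,0]
    - [0,0,0]
    - [0,0,0]
  claw: [-1,-1,-1,-1,-1,-1,-1,1,1,1,1,1]
  force: 40

```text
clock: 3.35
position: [0.5013, 0.0895, 0.0331]
ee_rot: [0.002, 0.017, 1.0, 0.0]
contact_force: [-0.2, 1.1, 6.7]
width: 0.0251
gripper_force: 39.0
```

Run:
```python
from h import *
go(*LA,.13);print(manip.get_state()["gripper_force"],manip.get_state()["contact_force"])
```

```text
t 3.35 pos [0.5013 0.0895 0.0331] yang 88.01 tilt [ 3.3e-03  5.0e-04 -1.0e+00] delta/0.4 [ 0.0019 -0.001  -0.2423] w 0.0251
39.04382972046733 [-0.19684179  1.07577748  6.71629235]
```

Call:
carry_out:
  delta_pos:
    - [0,0,-0.05]
    - [0,0,-0.1]
    - [0,0,-0.15]
    - [0,0,-0.2]
    - [0,0,-0.25]
    - [0,0,-0.27]
    - [0,0,-0.27]
  turn:
    - [0,0,0]
    - [0,0,0]
    - [0,0,0]
    - [0,0,0]
    - [0,0,0]
    - [0,0,0]
    - [0,0,0]
  claw: [1,1,1,1,1,1,1]

```text
clock: 4.05
position: [0.501, 0.0893, 0.1407]
ee_rot: [0.002, 0.017, 1.0, 0.0]
contact_force: [-0.0, -0.1, -0.1]
width: 0.0251
gripper_force: 41.0
```

Run:
```python
from h import *
s=manip.get_state();print(s["gripper_force"],s["contact_force"],s["width"])
a=manip.get_image("wrist")["image"];b=manip.get_image("side")["image"]
cv2.imwrite("pics/g1.png",np.hstack([a[100:400,120:520],cv2.resize(b[130:280,180:380],(400,300))])[...,::-1])
go(.585,.319,.15)
```

```text
40.9760951064527 [-0.04097425 -0.05816478 -0.11754997] 0.025073151438597622
t 4.15 pos [0.4996 0.0893 0.1388] yang 88.03 tilt [-8.e-04  1.e-04 -1.e+00] delta/0.4 [-0.1936  0.5814 -0.028 ] w 0.0255
```

View pics/g1.png

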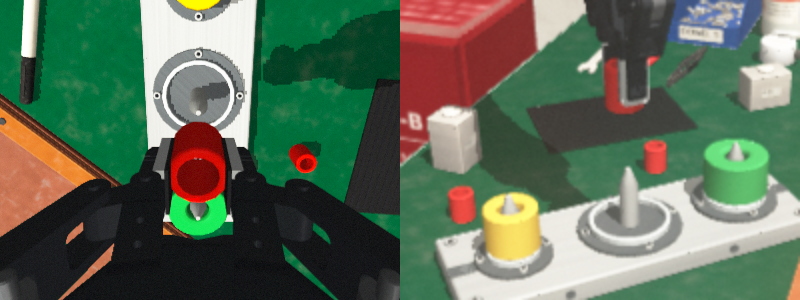

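Red is held: left half (200,175), right half (622,85). The large post is now bare. I lay red on the mat.

Call:
carry_out:
  delta_pos:
    - [-0.157,0.557,0]
    - [-0.157,0.557,0]
    - [-0.157,0.557,0]
    - [-0.157,0.557,0.05]
    - [-0.157,0.557,0.15]
    - [-0.157,0.557,0.25]
    - [-0.157,0.557,0.29]
    - [-0.157,0.557,0.305]
    - [-0.157,0.557,0.315]
    - [-0.157,0.557,0.315]
    - [-0.157,0.557,0.315]
    - [-0.157,0.557,0.315]
  turn:
    - [0,0,0]
    - [0,0,0]
    - [0,0,0]
    - [0,0,0]
    - [0,0,0]
    - [0,0,0]
    - [0,0,0]
    - [0,0,0]
    - [0,0,0]
    - [0,0,0]
    - [0,0,0]
    - [0,0,0]
  claw: [1,1,1,1,1,1,1,1,1,1,1,1]

```text
clock: 5.35
position: [0.5716, 0.31, 0.0148]
ee_rot: [0.001, 0.017, 1.0, 0.001]
contact_force: [-0.6, -0.5, 0.0]
width: 0.0257
gripper_force: 41.0
```

Call:
carry_out:
  delta_pos:
    - [0,0,0]
    - [0,0,0]
    - [0,0,0]
    - [0,0,0]
    - [0,0,-0.1]
    - [0,0,-0.2]
    - [0,0,-0.3]
    - [0,0,-0.3]
    - [0,0,-0.3]
  turn:
    - [0,0,0]
    - [0,0,0]
    - [0,0,0]
    - [0,0,0]
    - [0,0,0]
    - [0,0,0]
    - [0,0,0]
    - [0,0,0]
    - [0,0,0]
  claw: [0.2,-0.4,-1,-1,-1,-1,-1,-1,-1]

```text
clock: 6.25
position: [0.571, 0.3101, 0.1346]
ee_rot: [0.001, 0.017, 1.0, 0.001]
contact_force: [-0.6, -0.6, -0.2]
width: 0.0852
gripper_force: 0.0
```

```bash
cat >> h.py <<'E'
def hue(n):
    return {"red":lambda H:(H<8)|(H>172),"yel":lambda H:(H>18)&(H<34),"grn":lambda H:(H>40)&(H<88)}[n]
def find(cam,n,lo,hi,zmin=.02):
    im=manip.get_image(cam);W=world(im);hsv=cv2.cvtColor(im["image"],cv2.COLOR_RGB2HSV)
    m=hue(n)(hsv[...,0])&(hsv[...,1]>110)&(W[...,:2]>lo).all(-1)&(W[...,:2]<hi).all(-1)&(W[...,2]>zmin)
    p=W[m];z=np.percentile(p[:,2],90);t=p[abs(p[:,2]-z)<.004]
    (c,r)=cv2.minEnclosingCircle((t[:,:2]*1000).astype(np.float32))
    n_=np.linalg.svd(t-t.mean(0))[2][2]
    print(cam,n,len(t),"circle",np.round(c,1),round(r,1),"ztop",z.round(4),"normal",n_.round(3))
    return im["image"]
E
python3 - <<'E'
from h import *
find("wrist","red",(.53,.27),(.62,.36));a=find("top","red",(.53,.27),(.62,.36))
cv2.imwrite("pics/g2.png",a[100:350,200:440][...,::-1])
go(*ME,.14)
E
```

```text
wrist red 494 circle [571.5 308.6] 15.0 ztop 0.0382 normal [-0.003 -0.     1.   ]Traceback (most recent call last):
  File "<stdin>", line 2, in <module>
  File "h.py", line 21, in find
    p=W[m];z=np.percentile(p[:,2],90);t=p[abs(p[:,2]-z)<.004]
             ~~~~~~~~~~~~~^^^^^^^^^^^
    return _quantile_unchecked(
        a, q, axis, out, overwrite_input, method, keepdims, weights)
    return _ureduce(a,
                    func=_quantile_ureduce_func,
    ...<5 lines>...
                    overwrite_input=overwrite_input,
                    method=method)
    r = func(a, **kwargs)
    result = _quantile(arr,
                       quantiles=q,
    ...<2 lines>...
                       out=out,
                       weights=wgt)
    slices_having_nans = np.isnan(arr[-1, ...])
                                  ~~~^^^^^^^^^
IndexError: index -1 is out of bounds for axis 0 with size 0
```

Red stands upright on the mat at (571.5, 308.6). Next is green.

Call:
carry_out:
  delta_pos:
    - [-0.087,-0.558,0]
    - [-0.087,-0.558,0]
    - [-0.087,-0.558,0]
    - [-0.087,-0.558,0]
    - [-0.087,-0.558,0]
    - [-0.087,-0.558,0.08]
    - [-0.087,-0.558,0.16]
    - [-0.087,-0.558,0.22]
    - [-0.087,-0.558,0.24]
    - [-0.087,-0.558,0.24]
  turn:
    - [0,0,0]
    - [0,0,0]
    - [0,0,0]
    - [0,0,0]
    - [0,0,0]
    - [0,0,0]
    - [0,0,0]
    - [0,0,0]
    - [0,0,0]
    - [0,0,0]
  claw: [-1,-1,-1,-1,-1,-1,-1,-1,-1,-1]

```text
clock: 7.35
position: [0.5959, 0.0855, 0.035]
ee_rot: [-0.003, 0.017, 1.0, -0.0]
contact_force: [-0.6, 0.0, 0.7]
width: 0.0853
gripper_force: 0.0
```

Call:
carry_out:
  delta_pos:
    - [0,0,0]
    - [0,0,0]
    - [0,0,0]
    - [0,0,0]
    - [0,0,0]
    - [0,0,-0.05]
    - [0,0,-0.1]
    - [0,0,-0.15]
    - [0,0,-0.2]
    - [0,0,-0.24]
    - [0,0,-0.24]
    - [0,0,-0.24]
  turn:
    - [0,0,0]
    - [0,0,0]
    - [0,0,0]
    - [0,0,0]
    - [0,0,0]
    - [0,0,0]
    - [0,0,0]
    - [0,0,0]
    - [0,0,0]
    - [0,0,0]
    - [0,0,0]
    - [0,0,0]
  claw: [1,1,1,1,1,1,1,1,1,1,1,1]
  force: 45

```text
clock: 8.55
position: [0.5974, 0.0856, 0.1332]
ee_rot: [0.0, 0.017, 1.0, 0.0]
contact_force: [-0.4, -0.5, -0.6]
width: 0.0517
gripper_force: 49.5
```

Run:
```python
from h import *
a=find("wrist","grn",(.54,.03),(.66,.15),.1)
go(*LA,.13)
```

```text
wrist grn 8353 circle [600.1  90.6] 34.3 ztop 0.1593 normal [-0.001  0.001  1.   ]
t 8.6 pos [0.5969 0.0856 0.1325] yang 88.04 tilt [-0.0015 -0.     -1.    ] delta/0.4 [0.2419 0.0006 0.0065] w 0.0524
```

Call:
carry_out:
  delta_pos:
    - [0.244,0,0]
    - [0.244,0,0]
    - [0.244,0,0]
    - [0.244,0,0.05]
    - [0.244,0,0.1]
    - [0.244,0,0.14]
    - [0.244,0,0.17]
    - [0.244,0,0.2]
    - [0.244,0,0.2]
  turn:
    - [0,0,0]
    - [0,0,0]
    - [0,0,0]
    - [0,0,0]
    - [0,0,0]
    - [0,0,0]
    - [0,0,0]
    - [0,0,0]
    - [0,0,0]
  claw: [1,1,1,1,1,1,1,1,1]

```text
clock: 9.5
position: [0.4997, 0.0892, 0.0516]
ee_rot: [-0.001, 0.017, 1.0, 0.0]
contact_force: [0.9, 1.9, -0.9]
width: 0.0523
gripper_force: 49.4
```

Run:
```python
from h import *
go(*LA,.033);s=manip.get_state();print(s["contact_force"],s["moment"])
```

```text
t 9.5 pos [0.4997 0.0892 0.0516] yang 88.02 tilt [-1.9e-03  5.0e-04 -1.0e+00] delta/0.4 [-0.0013 -0.0002  0.0466] w 0.0523
[ 0.89854176  1.86140217 -0.89909827] [ 0.16933757 -0.1163669  -0.06044157]
```

Call:
carry_out:
  delta_pos:
    - [0,0,0.015]
    - [0,0,0.03]
    - [0,0,0.04]
    - [0,0,0.046]
    - [0,0,0.048]
    - [0,0,0.048]
  turn:
    - [0,0,0]
    - [0,0,0]
    - [0,0,0]
    - [0,0,0]
    - [0,0,0]
    - [0,0,0]
  claw: [1,1,1,1,1,1]

```text
clock: 10.1
position: [0.5001, 0.089, 0.0341]
ee_rot: [0.0, 0.017, 1.0, 0.0]
contact_force: [1.1, 2.6, -2.6]
width: 0.0523
gripper_force: 49.4
```

Call:
carry_out:
  delta_pos:
    - [0,0,0]
    - [0,0,0]
    - [0,0,0]
    - [0,0,0]
    - [0,0,-0.1]
    - [0,0,-0.2]
    - [0,0,-0.25]
    - [0,0,-0.25]
  turn:
    - [0,0,0]
    - [0,0,0]
    - [0,0,0]
    - [0,0,0]
    - [0,0,0]
    - [0,0,0]
    - [0,0,0]
    - [0,0,0]
  claw: [0.0,-0.6,-1,-1,-1,-1,-1,-1]

```text
clock: 10.9
position: [0.5026, 0.0889, 0.1376]
ee_rot: [0.004, 0.017, 1.0, 0.0]
contact_force: [0.5, -0.6, 0.6]
width: 0.0854
gripper_force: 0.0
```

Run:
```python
from h import *
find("wrist","grn",(.46,.045),(.54,.135),.03)
find("wrist","yel",(.36,.045),(.44,.135),.03)
go(.4022,.0924,.13);go(.4022,.0924,.038)
```

```text
wrist grn 2901 circle [500.9  87.6] 27.6 ztop 0.0597 normal [-0.002  0.     1.   ]
wrist yel 2443 circle [404.   91.6] 21.3 ztop 0.0654 normal [ 0.    -0.001  1.   ]
t 11.0 pos [0.4999 0.0888 0.1342] yang 88.04 tilt [ 5.e-04 -1.e-04 -1.e+00] delta/0.4 [0.2445 0.0006 0.0104] w 0.0854
t 11.0 pos [0.4999 0.0888 0.1342] yang 88.04 tilt [ 5.e-04 -1.e-04 -1.e+00] delta/0.4 [0.2446 0.0006 0.2404] w 0.0854
```

Green is seated, with its top at 59.7 mm. Next is yellow.

Call:
carry_out:
  delta_pos:
    - [0.243,0,0]
    - [0.243,0,0]
    - [0.243,0,0]
    - [0.243,0,0.08]
    - [0.243,0,0.16]
    - [0.243,0,0.22]
    - [0.243,0,0.24]
    - [0.243,0,0.24]
  turn:
    - [0,0,0]
    - [0,0,0]
    - [0,0,0]
    - [0,0,0]
    - [0,0,0]
    - [0,0,0]
    - [0,0,0]
    - [0,0,0]
  claw: [-1,-1,-1,-1,-1,-1,-1,-1]

```text
clock: 11.8
position: [0.4016, 0.0921, 0.0366]
ee_rot: [-0.002, 0.017, 1.0, -0.0]
contact_force: [-0.5, -0.2, 0.1]
width: 0.0851
gripper_force: 0.0
```

Call:
carry_out:
  delta_pos:
    - [0,0,0]
    - [0,0,0]
    - [0,0,0]
    - [0,0,0]
    - [0,0,0]
    - [0,0,-0.05]
    - [0,0,-0.1]
    - [0,0,-0.15]
    - [0,0,-0.2]
    - [0,0,-0.26]
    - [0,0,-0.28]
    - [0,0,-0.28]
  turn:
    - [0,0,0]
    - [0,0,0]
    - [0,0,0]
    - [0,0,0]
    - [0,0,0]
    - [0,0,0]
    - [0,0,0]
    - [0,0,0]
    - [0,0,0]
    - [0,0,0]
    - [0,0,0]
    - [0,0,0]
  claw: [1,1,1,1,1,1,1,1,1,1,1,1]

```text
clock: 13.0
position: [0.4038, 0.0923, 0.1513]
ee_rot: [0.002, 0.017, 1.0, 0.0]
contact_force: [-0.2, -0.5, -0.9]
width: 0.0385
gripper_force: 46.8
```

Run:
```python
from h import *
a=find("wrist","yel",(.36,.045),(.44,.135),.13)
go(*ME,.148);print(manip.get_state()["contact_force"])
```

```text
wrist yel 4417 circle [403.4  91.1] 21.5 ztop 0.1771 normal [-0.009  0.003  1.   ]
t 13.05 pos [0.403  0.0923 0.1502] yang 88.04 tilt [ 1.e-03  1.e-04 -1.e+00] delta/0.4 [-0.4881  0.0005  0.006 ] w 0.0383
[ 0.93091491 -0.73893578 -1.22439885]
```

Call:
carry_out:
  delta_pos:
    - [-0.488,0,0]
    - [-0.488,0,0]
    - [-0.488,0,0]
    - [-0.488,0,0]
    - [-0.488,0,0]
    - [-0.488,0,0.06]
    - [-0.488,0,0.12]
    - [-0.488,0,0.17]
    - [-0.488,0,0.21]
    - [-0.488,0,0.245]
    - [-0.488,0,0.245]
  turn:
    - [0,0,0]
    - [0,0,0]
    - [0,0,0]
    - [0,0,0]
    - [0,0,0]
    - [0,0,0]
    - [0,0,0]
    - [0,0,0]
    - [0,0,0]
    - [0,0,0]
    - [0,0,0]
  claw: [1,1,1,1,1,1,1,1,1,1,1]

```text
clock: 14.15
position: [0.5986, 0.0858, 0.0495]
ee_rot: [0.0, 0.017, 1.0, 0.0]
contact_force: [4.5, 0.9, -4.2]
width: 0.0383
gripper_force: 46.6
```

Run:
```python
from h import *
go(*ME,.033);s=manip.get_state();print(s["contact_force"],s["moment"])
```

```text
t 14.15 pos [0.5986 0.0858 0.0495] yang 88.02 tilt [ 8.e-04  6.e-04 -1.e+00] delta/0.4 [ 0.0013 -0.0002  0.0412] w 0.0383
[ 4.49714926  0.85441824 -4.24553182] [ 0.11294739 -0.75077224 -0.00886326]
```

Call:
carry_out:
  delta_pos:
    - [-0.003,0,0]
    - [-0.003,0,0.015]
    - [-0.003,0,0.03]
    - [-0.003,0,0.04]
    - [-0.003,0,0.046]
    - [-0.003,0,0.046]
  turn:
    - [0,0,0]
    - [0,0,0]
    - [0,0,0]
    - [0,0,0]
    - [0,0,0]
    - [0,0,0]
  claw: [1,1,1,1,1,1]

```text
clock: 14.75
position: [0.5988, 0.0855, 0.0335]
ee_rot: [-0.0, 0.017, 1.0, 0.0]
contact_force: [-0.0, 1.9, -1.1]
width: 0.0384
gripper_force: 46.8
```

Call:
carry_out:
  delta_pos:
    - [0,0,0]
    - [0,0,0]
    - [0,0,0]
    - [0,0,0]
    - [0,0,-0.1]
    - [0,0,-0.2]
    - [0,0,-0.25]
    - [0,0,-0.25]
  turn:
    - [0,0,0]
    - [0,0,0]
    - [0,0,0]
    - [0,0,0]
    - [0,0,0]
    - [0,0,0]
    - [0,0,0]
    - [0,0,0]
  claw: [0.0,-0.6,-1,-1,-1,-1,-1,-1]

```text
clock: 15.55
position: [0.6017, 0.0856, 0.1375]
ee_rot: [0.004, 0.017, 1.0, 0.0]
contact_force: [0.2, -0.6, -0.7]
width: 0.0852
gripper_force: 0.0
```

Run:
```python
from h import *
find("wrist","yel",(.55,.045),(.64,.135),.03)
go(.5705,.3095,.13);go(.5705,.3095,.0125)
```

```text
wrist yel 1581 circle [599.1  84.1] 21.5 ztop 0.0594 normal [-0.005  0.003  1.   ]
t 15.6 pos [0.6001 0.0855 0.1353] yang 88.03 tilt [ 3.5e-03  1.0e-04 -1.0e+00] delta/0.4 [0.0933 0.5571 0.0129] w 0.0858
t 15.6 pos [0.6001 0.0855 0.1353] yang 88.03 tilt [ 3.5e-03  1.0e-04 -1.0e+00] delta/0.4 [0.0943 0.557  0.3067] w 0.0858
```

Yellow is seated, with its top at 59.4 mm. Now I fetch red from the mat.

Call:
carry_out:
  delta_pos:
    - [0.09,0.558,0]
    - [0.09,0.558,0]
    - [0.09,0.558,0]
    - [0.09,0.558,0]
    - [0.09,0.558,0]
    - [0.09,0.558,0.1]
    - [0.09,0.558,0.2]
    - [0.09,0.558,0.27]
    - [0.09,0.558,0.3]
    - [0.09,0.558,0.303]
    - [0.09,0.558,0.303]
  turn:
    - [0,0,0]
    - [0,0,0]
    - [0,0,0]
    - [0,0,0]
    - [0,0,0]
    - [0,0,0]
    - [0,0,0]
    - [0,0,0]
    - [0,0,0]
    - [0,0,0]
    - [0,0,0]
  claw: [-1,-1,-1,-1,-1,-1,-1,-1,-1,-1,-1]

```text
clock: 16.7
position: [0.5713, 0.3098, 0.0126]
ee_rot: [0.0, 0.017, 1.0, 0.0]
contact_force: [-0.3, 0.1, 0.1]
width: 0.0857
gripper_force: 0.0
```

Call:
carry_out:
  delta_pos:
    - [0,0,0]
    - [0,0,0]
    - [0,0,0]
    - [0,0,0]
    - [0,0,0]
    - [0,0,0]
    - [0,0,-0.1]
    - [0,0,-0.2]
    - [0,0,-0.3]
    - [0,0,-0.33]
    - [0,0,-0.33]
    - [0,0,-0.33]
  turn:
    - [0,0,0]
    - [0,0,0]
    - [0,0,0]
    - [0,0,0]
    - [0,0,0]
    - [0,0,0]
    - [0,0,0]
    - [0,0,0]
    - [0,0,0]
    - [0,0,0]
    - [0,0,0]
    - [0,0,0]
  claw: [1,1,1,1,1,1,1,1,1,1,1,1]
  force: 40

```text
clock: 17.9
position: [0.5699, 0.3094, 0.1429]
ee_rot: [-0.001, 0.017, 1.0, -0.0]
contact_force: [-0.4, 0.1, -0.5]
width: 0.0252
gripper_force: 39.4
```

Run:
```python
from h import *
a=find("wrist","red",(.53,.27),(.62,.36),.11)
go(.4027,.0925,.145);print(manip.get_state()["contact_force"])
```

```text
wrist red 1589 circle [570.  308.4] 15.4 ztop 0.1673 normal [-0.006 -0.006  1.   ]
t 17.95 pos [0.5695 0.3092 0.1422] yang 88.03 tilt [-0.0039 -0.0016 -1.    ] delta/0.4 [ 0.3982 -0.5558 -0.0045] w 0.0255
[-0.21328449  0.04810562 -0.99578441]
```

Call:
carry_out:
  delta_pos:
    - [0.4,-0.556,0]
    - [0.4,-0.556,0]
    - [0.4,-0.556,0]
    - [0.4,-0.556,0]
    - [0.4,-0.556,0]
    - [0.4,-0.556,0]
    - [0.4,-0.556,0]
    - [0.4,-0.556,0]
    - [0.4,-0.556,0]
    - [0.4,-0.556,0]
  turn:
    - [0,0,0]
    - [0,0,0]
    - [0,0,0]
    - [0,0,0]
    - [0,0,0]
    - [0,0,0]
    - [0,0,0]
    - [0,0,0]
    - [0,0,0]
    - [0,0,0]
  claw: [1,1,1,1,1,1,1,1,1,1]

```text
clock: 18.95
position: [0.4042, 0.0938, 0.1441]
ee_rot: [-0.0, 0.017, 1.0, 0.0]
contact_force: [0.3, -0.7, -0.2]
width: 0.025
gripper_force: 39.5
```

Run:
```python
from h import *
a=find("wrist","red",(.37,.05),(.44,.14),.11)
go(.4027,.0925,.035);print(manip.get_state()["contact_force"])
```

```text
wrist red 1582 circle [403.6  92.7] 14.9 ztop 0.1685 normal [-0.009 -0.008  1.   ]
t 19.0 pos [0.404  0.0937 0.1441] yang 88.1 tilt [-4.e-04  2.e-04 -1.e+00] delta/0.4 [ 0.0031 -0.0032  0.2728] w 0.0254
[-0.56367222  0.82669642  0.55070988]
```

Call:
carry_out:
  delta_pos:
    - [0.002,-0.003,0.05]
    - [0.002,-0.003,0.1]
    - [0.002,-0.003,0.14]
    - [0.002,-0.003,0.17]
    - [0.002,-0.003,0.2]
    - [0.002,-0.003,0.225]
    - [0.002,-0.003,0.225]
  turn:
    - [0,0,0]
    - [0,0,0]
    - [0,0,0]
    - [0,0,0]
    - [0,0,0]
    - [0,0,0]
    - [0,0,0]
  claw: [1,1,1,1,1,1,1]

```text
clock: 19.7
position: [0.403, 0.0926, 0.0535]
ee_rot: [-0.0, 0.017, 1.0, 0.0]
contact_force: [1.2, 2.8, -0.6]
width: 0.025
gripper_force: 39.5
```

Run:
```python
from h import *
go(.4027,.0925,.035);s=manip.get_state();print(s["contact_force"],s["moment"])
```

```text
t 19.7 pos [0.403  0.0926 0.0535] yang 88.05 tilt [-5.e-04  9.e-04 -1.e+00] delta/0.4 [ 0.0006 -0.0004  0.0463] w 0.025
[ 1.20677831  2.84611449 -0.6214488 ] [ 0.44820473 -0.17787893  0.02003343]
```

Call:
carry_out:
  delta_pos:
    - [0,0,0.015]
    - [0,0,0.03]
    - [0,0,0.04]
    - [0,0,0.046]
    - [0,0,0.046]
  turn:
    - [0,0,0]
    - [0,0,0]
    - [0,0,0]
    - [0,0,0]
    - [0,0,0]
  claw: [1,1,1,1,1]

```text
clock: 20.2
position: [0.4032, 0.0925, 0.0359]
ee_rot: [0.001, 0.018, 1.0, 0.001]
contact_force: [1.9, 5.4, -2.1]
width: 0.0257
gripper_force: 39.5
```

Call:
carry_out:
  delta_pos:
    - [0,0,0]
    - [0,0,0]
    - [0,0,0]
    - [0,0,0]
    - [0,0,-0.1]
    - [0,0,-0.2]
    - [0,0,-0.3]
    - [0,0.15,-0.4]
    - [0,0.3,-0.4]
    - [0,0.3,-0.4]
    - [0,0.3,-0.4]
  turn:
    - [0,0,0]
    - [0,0,0]
    - [0,0,0]
    - [0,0,0]
    - [0,0,0]
    - [0,0,0]
    - [0,0,0]
    - [0,0,0]
    - [0,0,0]
    - [0,0,0]
    - [0,0,0]
  claw: [0.2,-0.4,-1,-1,-1,-1,-1,-1,-1,-1,-1]

```text
clock: 21.3
position: [0.4074, 0.2148, 0.1971]
ee_rot: [0.001, 0.015, 1.0, 0.001]
contact_force: [-0.2, -0.7, -0.9]
width: 0.0858
gripper_force: 0.0
```

Run:
```python
from h import *
for c in("wrist","side"):
    find(c,"red",(.36,.045),(.44,.135),.03);find(c,"grn",(.46,.045),(.54,.135),.03);a=find(c,"yel",(.55,.045),(.64,.135),.03)
cv2.imwrite("pics/f.png",cv2.resize(a[150:310,160:420],(780,480))[...,::-1])
s=manip.get_state();print(s["position"],s["qd"].round(3))
```

```text
wrist red 374 circle [403.6  92.3] 14.8 ztop 0.0592 normal [-0.015  0.014  1.   ]
wrist grn 260 circle [500.5  88. ] 27.3 ztop 0.0591 normal [-0.032 -0.001  0.999]
wrist yel 84 circle [592.2  97.5] 15.1 ztop 0.0535 normal [-0.471  0.793 -0.388]
side red 118 circle [402.2  91.1] 14.6 ztop 0.0589 normal [-0.009 -0.075  0.997]
side grn 409 circle [499.5  87.9] 28.0 ztop 0.0594 normal [ 0.004  0.016 -1.   ]
side yel 199 circle [596.5  83.8] 21.9 ztop 0.0589 normal [-0.015 -0.034  0.999]
[0.40634774 0.21063511 0.19568783] [-0.002 -0.002 -0.005  0.003 -0.003  0.   ]
```

View pics/f.png

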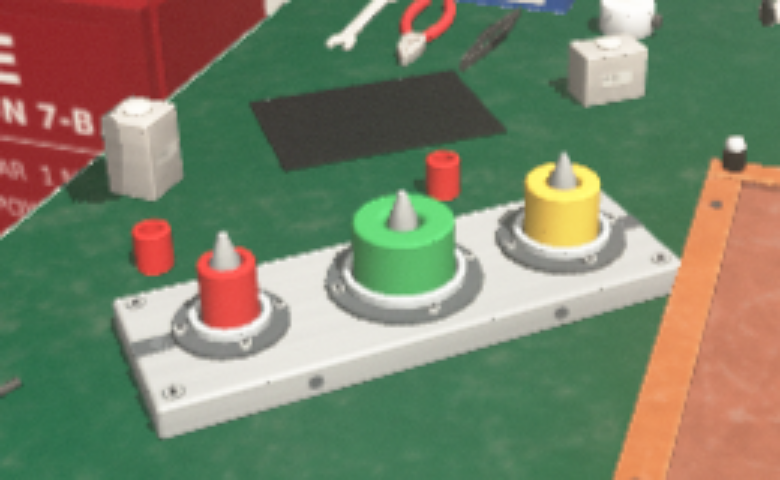

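The picture shows red (228,285), green (403,245) and yellow (562,205), each down in its own cup. Their tops are level at about 59 mm, and both punches still stand at (145,150) and (607,70).

```bash
python3 -c "
from rig import manip
print(manip.sign_off())"
```

```text
the job is handed in; nothing more can be done
None
```

The job is handed in: all three springs are down in the retainers of their own size with tops level at about 59 mm, and the punch blocks were left standing; sign-off returned no verdict.

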